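# Block up the gap in the packed crate

### The arm

A 6-joint arm with a two-finger parallel gripper is mounted at the origin on a cart in front of the work surface, level with it; the furniture and walls round the work are solid. World frame = base frame: x ahead of the robot, y to its left, z up, the work surface at z = 0. Lengths are in m, angles in degrees, forces in N, time in s.
With the tool pointing down it reaches from about 0.4 to 0.825 m from the base axis. Payload 7 kg.
Tool frame: the origin (TCP) lies midway between the tips of the shut fingers; the grasp point (between the pads) lies 19 mm behind it (r.grasp_offset is the distance from the TCP to the grasp point, in m); z points along the fingers, x is the direction in which the jaws open and shut, and the axes are right-handed (so a half turn about z gives the same grasp; the last joint's range is limited). The gripper opens to 88 mm and grips with 3 to 60 N. Pads are 19 mm wide; open, the fingers measure 130 mm over their backs; the gripper's body (78 mm by 193 mm) begins 47 mm behind the grasp point.
Start: joints at [-48.123, 20.546, 0.682, 0, -70.136, -16.507], TCP at [0.289, -0.61, 0.227] pointing down, gripper open.
Joint ranges: [-176.03, 176.03], [-82.01, 121.73], [-58.28, 71.71], [-173.87, 95.51], [-174.79, -0.11], [-173.66, 173.66]. Speed limits (degrees/s): [136.94, 136.94, 172.46, 180, 180, 180].

### API

Orientations are given as [roll, pitch, yaw] about the fixed x, y, z axes, in that order (R = Rz(yaw) Ry(pitch) Rx(roll)).
In Python, from plant import r gives the robot as it stands.
- The arm moves only by the tool step_arm, never from a script. Its argument "deltas" is a list of rows, each a list of 7 numbers: the turn, a rotation vector about the tool's x, y, z in rad, then the shift along the tool's x, y, z in mm, then the opening, from -1 (shut) to 1 (fully open), so that 0 is half open. In form: [[ax, ay, az, x, y, z, grip], ...]. A call has 1 to 10 rows; each row shifts and turns the pose as measured when the row begins, along the tool's axes as they then stand; what a row does not reach is not made up. A row lasts 1/10 s, in which the tool goes at most 50 mm and 8.59 degrees, less where a joint would pass 70% of its speed; a pose out of reach is approached as far as the arm can. A call with a gripper value outside its range is refused whole. The fingers move at their own pace and stop on an object; "squeeze" is the grip in N (left out, the last holds). Time passes only in rows, so rows that do not move let the fingers close. It gives the time, the measured TCP pose, the force and the opening at its end, in the units of the state.
- r.get_state(): the state, without advancing time (a new reading comes with each control period).
- r.capture(name): name is "side" or "top" or "wrist"; returns the picture (400x640x3 uint8, red, green, blue); there is no depth.
- r.camera_info(name): a dict with "vertical_fov" (degrees; the focal length in pixels is half the picture's height over the tangent of half this angle, whatever the lens; pixels are square), "cx", "cy" (the principal point, pixels), "view" (4x4, takes a point from world to camera coordinates). Camera axes: x right, y down, z forward; pixel columns grow to the right and rows downward; lengths in m; the calibration is good to about 2 mm. A picture is of the moment at which its call begins: read the wrist's pose just before it. camera_info takes no time and is no camera call; for the wrist camera it gives the pose at the moment of the call.
- r.close_job(): hands the job in, once; it reports no verdict.
The state is a dict: "time_s": time; "joints": joint angles; "qd": joint speeds; "joint_torque": joint torques, N m; "tcp_pos": TCP position; "eef_rot": TCP orientation; "contact_force": force on the tool from outside, world axes, zero at the start; "moment": the same for the moment, N m; "gripper_width": finger opening in m.
Only numpy, scipy, OpenCV 4.12 (cv2) and the standard library are available. Lean on these libraries where they do the work, as an engineer would, in place of code of your own. Each camera call takes 0.05 s, during which the arm holds its last target.

### The job

The white carton in the open plywood crate leaves a gap along one side where it could slide about. Of the three loose wooden blocks, take the one that fills the gap's width best (the middle one in thickness) and set it upright down into the gap, flat on the crate's floor and with its long side along the gap, then let go of it. The carton stays lying flat in the crate.

Things in the scene. Friction and masses are not known exactly. Their poses are not given: they have to be found in the camera images.
- crate: Open plywood crate, fixed to the bench, with light cleats on the outside of its corners. Inside 164 mm (its x) by 154 mm (its y), walls 8 mm, floor 8 mm thick, rim 75 mm above the bench; outside 180 x 186 mm. Origin at the centre of its underside, z up. The carton lies against the +y wall; the gap is along the -y wall, runs the whole 164 mm along crate x and is about 51 to 53 mm wide in y.
- gap (a point): Middle of the gap on the crate's inner floor (8 mm above the bench), 50 mm to -y of the crate's centre; axes as the crate's. The block's underside belongs here.
- parcel: White cardboard carton in the crate, loose, 0.22 kg, 148 mm along crate x, 100 mm along crate y, 62 mm high (its top is 70 mm above the bench). Origin at the centre of its underside; its own y axis is its long one.
- filler_block: The right block: plain light wood, 60 mm long (its x) by 40 mm thick (its y) by 55 mm high (its z), 60 to 110 g, loose, standing on the bench. Origin at the centre of its underside. Held across its 60 mm length, it leaves about 50 mm at either end for the fingers when it is in the middle of the gap. Two other blocks of the same wood, length and height stand about: one only 18 mm thick (too thin), one 68 mm thick (too thick to go in); the three swap places.
Mind the look-alikes: they are no part of the job. Several things have the shape of the parcel; the one meant has the colours described above.

How it is judged:
By the outcome, as a careful person would: the job done as asked, in the order asked, and still so for the second after the job is handed in, with the robot touching nothing.
It also fails if it takes over 32 s, if anything falls off the work surface, if the arm or the gripper's body presses on something with over 40 N, if the wrist force passes 120 N, or if a joint passes its speed limit or range.

## Working session

There is one attempt and no reset: what is moved stays moved. The work goes in short steps, Python scripts to look and compute and a tool call to move; the robot and the scene stay as the last step left them, time stands still between calls to the robot, and variables do not carry over. Pictures are saved under pics/ and viewed, and the job is handed in when it is done.

Besides the shell and the picture viewer there is one more tool, called after "Call:" as a command line: name --pt "numbers of a row" for each row, then --argument value for the rest. step_arm: Moves the arm, as the interface text tells. Its arguments: {"type":"object","properties":{"deltas":{"type":"array","items":{"type":"array","items":{"type":"number"}}},"squeeze":{"type":"number"}},"required":["deltas"]}

```bash
mkdir -p pics; ls
python3 - <<'E'
from plant import r
import cv2
for n in ["top","side"]:
    im=r.capture(n); cv2.imwrite(f"pics/{n}0.png",im[:,:,::-1])
    i=r.camera_info(n); print(n,i)
print(r.get_state(), r.grasp_offset)
E
```

```text
pics
top {'vertical_fov': 56.141437433391374, 'cx': 321.82541696191794, 'cy': 201.30183546280597, 'view': array([[-1.56550129e-03, -9.99920147e-01,  1.25399208e-02,
         2.20210336e-02],
       [-9.89422270e-01, -2.70167969e-04, -1.45063774e-01,
         5.33842522e-01],
       [ 1.45055578e-01, -1.26343744e-02, -9.89342838e-01,
         9.38575792e-01],
       [ 0.00000000e+00,  0.00000000e+00,  0.00000000e+00,
         1.00000000e+00]])}
side {'vertical_fov': 45.61855599527012, 'cx': 317.0913231271147, 'cy': 210.9450349793109, 'view': array([[-0.8843679 , -0.46652292,  0.01580467,  0.48338722],
       [-0.18934629,  0.32757678, -0.9256573 ,  0.12199926],
       [ 0.4266631 , -0.82161416, -0.37803277,  1.13251908],
       [ 0.        ,  0.        ,  0.        ,  1.        ]])}
{'time_s': 0.1, 'joints': array([-4.81237218e+01,  2.05870383e+01,  6.40032260e-01, -1.84437573e-02,
       -7.01353598e+01, -1.65048266e+01]), 'qd': array([-0.02457863, -0.0521831 ,  0.12740792,  0.07409729,  0.06075633,
        0.02575171]), 'joint_torque': array([-3.03513603e-03, -5.84163415e+01,  2.93753350e+01,  7.01548934e+00,
        1.01879545e-02, -4.48532705e-05]), 'tcp_pos': array([ 0.28900396, -0.60952746,  0.22572512]), 'eef_rot': array([-1.79993223e+02, -8.38984251e-02,  1.15365167e+02]), 'contact_force': array([-0.14902146,  0.55849986,  0.12047581]), 'moment': array([-0.00370572,  0.01325049,  0.00757502]), 'gripper_width': 0.08772952551506501} 0.0188
```

View pics/top0.png

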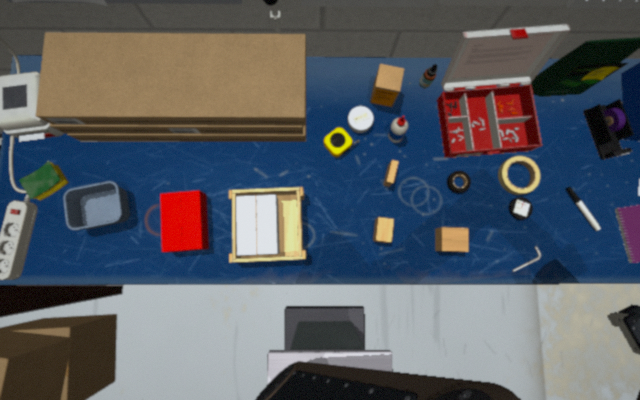

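View pics/side0.png

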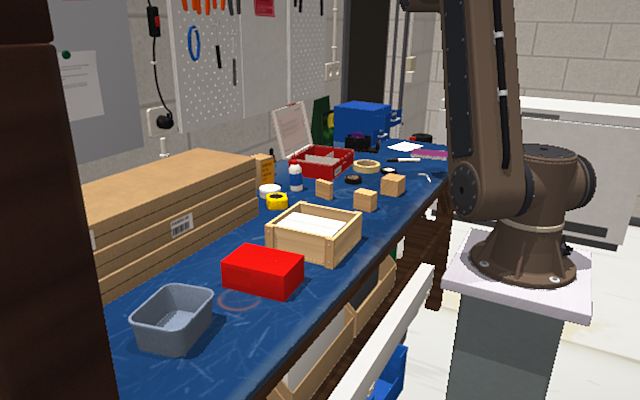

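The top view shows the crate at about px (266,225), with the white carton on the left (+y) and the gap on the right. The blocks are thin (391,173), middle (384,230) and thick (452,240). I'll measure these next.

```bash
cat > h.py <<'E'
import numpy as np, cv2
def ray(info,uv,z):
    f=200/np.tan(np.radians(info['vertical_fov'])/2)
    V=info['view'];R=V[:3,:3];t=V[:3,3];c=-R.T@t
    d=R.T@np.array([(uv[0]-info['cx'])/f,(uv[1]-info['cy'])/f,1.])
    return c+d*(z-c[2])/d[2]
def proj(info,p):
    f=200/np.tan(np.radians(info['vertical_fov'])/2)
    q=info['view'][:3,:3]@np.array(p)+info['view'][:3,3]
    return q[:2]/q[2]*f+[info['cx'],info['cy']]
E
python3 - <<'E'
from plant import r
from h import *
i=r.camera_info('top'); im=cv2.imread('pics/top0.png')
hsv=cv2.cvtColor(im,cv2.COLOR_BGR2HSV)
m=cv2.inRange(hsv,(8,50,120),(25,255,255))
n,l,s,c=cv2.connectedComponentsWithStats(m)
for k in range(1,n):
    if s[k,4]>80 and s[k,4]<3000 and s[k,1]>150 and s[k,1]<270:
        cs=max(cv2.findContours((l==k).astype('uint8'),0,1)[0],key=cv2.contourArea)
        rr=cv2.minAreaRect(cs); P=[ray(i,p,.055)[:2] for p in cv2.boxPoints(rr)]
        print(s[k],rr,np.round(ray(i,rr[0],.055),3),np.round([np.linalg.norm(P[0]-P[1]),np.linalg.norm(P[1]-P[2])],3),np.round(P,3).tolist())
for p in [(230,190),(303,188),(305,262),(230,262)]: print(ray(i,p,.075).round(3))
big=cv2.resize(im[160:290,200:480],None,fx=2.8,fy=2.8,interpolation=cv2.INTER_CUBIC);cv2.imwrite('pics/z0.png',big)
E
```

```text
[502 156  38  38 547] ((520.5, 174.5), (37.0, 37.0), 90.0) [ 0.602 -0.496  0.055] [0.098 0.099] [[0.652, -0.451], [0.652, -0.549], [0.553, -0.541], [0.553, -0.444]]
[386 160  13  23 180] ((391.9706115722656, 171.11766052246094), (7.761139392852783, 23.040882110595703), 14.03624439239502) [ 0.611 -0.161  0.055] [0.062 0.02 ] [[0.584, -0.143], [0.643, -0.159], [0.638, -0.179], [0.579, -0.162]]
[ 229  187   77   76 1530] ((265.93585205078125, 224.4609832763672), (72.1041030883789, 76.8499755859375), 87.61405944824219) [0.472 0.164 0.055] [0.197 0.184] [[0.561, 0.268], [0.569, 0.071], [0.386, 0.062], [0.378, 0.254]]
[375 217  19  25 405] ((384.31097412109375, 229.20120239257812), (17.00645637512207, 24.184507369995117), 6.340191841125488) [ 0.46  -0.137  0.055] [0.062 0.043] [[0.432, -0.111], [0.493, -0.119], [0.488, -0.162], [0.427, -0.154]]
[441 227  28  25 666] ((454.5, 239.0), (24.0, 27.0), 90.0) [ 0.435 -0.315  0.055] [0.069 0.061] [[0.465, -0.282], [0.465, -0.351], [0.405, -0.347], [0.405, -0.279]]
[0.557 0.253 0.075]
[0.562 0.07  0.075]
[0.378 0.064 0.075]
[0.379 0.247 0.075]
```

View pics/z0.png

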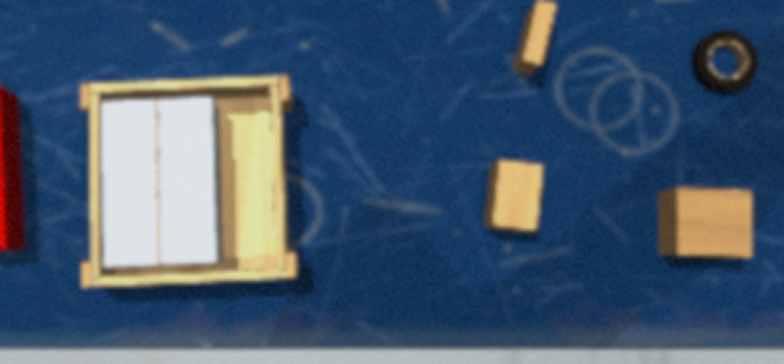

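```bash
cat >> h.py <<'E'
from scipy.spatial.transform import Rotation as Ro
def plan(s,pos,yaw,n,nrot=None):
    """rows from state s to vertical tool at pos,yaw"""
    R=Ro.from_euler('xyz',s['eef_rot'],degrees=True); p=np.array(s['tcp_pos'])
    T=Ro.from_euler('xyz',[180,0,yaw],degrees=True)
    rv=(R.inv()*T).as_rotvec(); nrot=nrot or n; d=(np.array(pos)-p)/n
    for k in range(n):
        a=rv/nrot if k<nrot else rv*0
        # the shift is along the tool axes at the row's start
        print(np.r_[a.round(3),(R.inv().apply(d)*1000).round(1)].tolist())
        if k<nrot: R=R*Ro.from_rotvec(rv/nrot)
    print('rot total deg',np.degrees(np.linalg.norm(rv)))
E
python3 - <<'E'
from plant import r
from h import *
s=r.get_state();V=r.camera_info('wrist');print(V['vertical_fov'],V['cx'],V['cy'])
R=Ro.from_euler('xyz',s['eef_rot'],degrees=True).as_matrix()
v=V['view'];c=-v[:3,:3].T@v[:3,3]
print('cam in tool',R.T@(c-s['tcp_pos'])*1000);print('axes in tool\n',(R.T@v[:3,:3].T).round(2))
plan(s,[.45,-.13,.23],175,12,8)
E
```

```text
58.11433359329274 310.3231050360395 201.29338137343333
cam in tool [   1.18137243  -66.06078613 -157.3976502 ]
axes in tool
 [[ 1.    0.   -0.  ]
 [-0.    0.97  0.25]
 [ 0.   -0.25  0.97]]
[0.0, -0.0, -0.13, 30.4, 29.2, -0.3]
[0.0, -0.0, -0.13, 26.3, 32.9, -0.3]
[0.0, -0.0, -0.13, 21.8, 36.1, -0.3]
[0.0, -0.0, -0.13, 17.0, 38.6, -0.3]
[0.0, -0.0, -0.13, 11.8, 40.5, -0.3]
[0.0, -0.0, -0.13, 6.5, 41.7, -0.3]
[0.0, -0.0, -0.13, 1.0, 42.1, -0.4]
[0.0, -0.0, -0.13, -4.5, 41.9, -0.4]
[0.0, -0.0, -0.0, -9.9, 41.0, -0.4]
[0.0, -0.0, -0.0, -9.9, 41.0, -0.4]
[0.0, -0.0, -0.0, -9.9, 41.0, -0.4]
[0.0, -0.0, -0.0, -9.9, 41.0, -0.4]
rot total deg 59.634881925972564
```

Call:
step_arm --pt "0 0 -0.13 30 29 0 1" --pt "0 0 -0.13 26 33 0 1" --pt "0 0 -0.13 22 36 0 1" --pt "0 0 -0.13 17 39 0 1" --pt "0 0 -0.13 12 40 0 1" --pt "0 0 -0.13 6.5 42 0 1" --pt "0 0 -0.13 1 42 0 1" --pt "0 0 -0.13 -4.5 42 0 1" --pt "0 0 0 -10 41 0 1" --pt "0 0 0 -10 41 0 1"

```text
time_s: 1.1
tcp_pos: [0.4159, -0.1964, 0.2209]
eef_rot: [179.6, -0.4, 177.0]
contact_force: [1.1, -0.7, 1.3]
gripper_width: 0.0877
```

Call:
step_arm --pt "0 0 0 -25 25 -5 1" --pt "0 0 0 0 0 0 1" --pt "0 0 0 0 0 0 1"

```text
time_s: 1.4
tcp_pos: [0.4432, -0.167, 0.226]
eef_rot: [179.6, -0.4, 177.4]
contact_force: [-0.8, 0.2, -0.7]
gripper_width: 0.0873
```

Run:
```python
from plant import r
from h import *
import pickle
s=r.get_state();i=r.camera_info('wrist');im=r.capture('wrist')[:,:,::-1].copy();cv2.imwrite('pics/w1.png',im);pickle.dump((s,i),open('w1.pkl','wb'));print(s['tcp_pos'],s['eef_rot'],s['qd'].round(1))
```

```text
[ 0.44324283 -0.16699565  0.22600374] [179.5799255   -0.42236065 177.37824703] [ 1.6  0.6  1.1  0.3  0.3 -0.6]
```

View pics/w1.png

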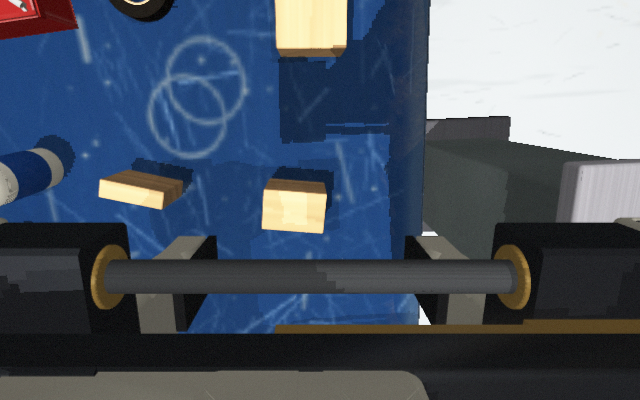

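Wrist view 1: the middle block's bright top face spans roughly (262–327, 205–233). Its darker –y side face is just above that. I'll fit the top face.

Run:
```python
from h import *
import pickle
s,i=pickle.load(open('w1.pkl','rb'));im=cv2.imread('pics/w1.png')
hsv=cv2.cvtColor(im,cv2.COLOR_BGR2HSV)
print(im[215:216,295],im[190,295],hsv[215,295],hsv[190,295],im[230,300])
m=np.zeros(im.shape[:2],'uint8');m[165:245,250:340]=cv2.inRange(hsv,(5,40,195),(30,255,255))[165:245,250:340]
m=cv2.morphologyEx(m,cv2.MORPH_OPEN,np.ones((3,3)))
cs=max(cv2.findContours(m,0,1)[0],key=cv2.contourArea)
print(cv2.contourArea(cs),cv2.boundingRect(cs))
q=cv2.approxPolyDP(cs,5,True).reshape(-1,2);print(q.tolist())
P=np.array([ray(i,p,.055)[:2] for p in cs.reshape(-1,2)],dtype=np.float32)*1000
rr=cv2.minAreaRect(P);print(rr)
print([ray(i,p,.055).round(4).tolist() for p in q])
z=im[150:250,230:360].copy();cv2.imwrite('pics/z1.png',cv2.resize(z,None,fx=6,fy=6,interpolation=cv2.INTER_CUBIC))
```

```text
[[190 244 253]] [ 58  86 113] [ 26  63 253] [ 15 124 113] [167 228 250]
2363.5 (262, 190, 65, 43)
[[264, 190], [262, 228], [322, 232], [325, 194]]
((458.929931640625, -137.99049377441406), (39.1452522277832, 59.062625885009766), 82.60160064697266)
[[0.4852, -0.1599, 0.055], [0.4901, -0.1227, 0.055], [0.4327, -0.1159, 0.055], [0.4285, -0.1534, 0.055]]
```

View pics/z1.png

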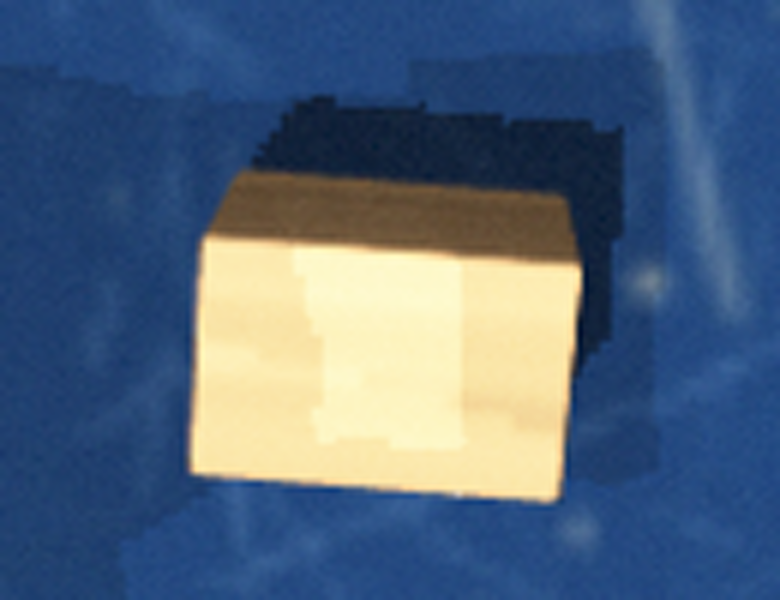

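Run:
```python
from plant import r
from h import *
s=r.get_state();plan(s,[.459,-.138,.08],173,4,1)
```

```text
[0.007, -0.007, 0.076, -3.8, 7.3, 36.5]
[0.0, -0.0, 0.0, -3.0, 7.8, 36.5]
[0.0, -0.0, 0.0, -3.0, 7.8, 36.5]
[0.0, -0.0, 0.0, -3.0, 7.8, 36.5]
rot total deg 4.3767089657305585
```

Call:
step_arm --pt "0.007 -0.007 0.076 -4 7 36 1" --pt "0 0 0 -3 8 36 1" --pt "0 0 0 -3 8 36 1" --pt "0 0 0 -3 8 30 1" --pt "0 0 0 0 0 0 1"

```text
time_s: 1.95
tcp_pos: [0.4587, -0.1416, 0.0852]
eef_rot: [-180.0, 0.2, 172.4]
contact_force: [0.3, -0.7, -0.3]
gripper_width: 0.0873
```

Run:
```python
from plant import r
from h import *
s=r.get_state();print(s['tcp_pos'],s['eef_rot'],s['contact_force']);plan(s,[.459,-.138,.07],173,1,1)
```

```text
[ 0.45865533 -0.14156376  0.08515461] [-179.96267807    0.21884859  172.40168178] [ 0.29001265 -0.65189929 -0.29294212]
[-0.001, 0.004, -0.01, 0.2, 3.6, 15.2]
rot total deg 0.6382453871913529
```

Call:
step_arm --pt "0 0.004 -0.01 0 3.6 20 1" --pt "0 0 0 0 0 25 1" --pt "0 0 0 0 0 23 1" --pt "0 0 0 0 0 0 1"

```text
time_s: 2.35
tcp_pos: [0.4602, -0.1418, 0.0192]
eef_rot: [-179.9, 0.1, 172.8]
contact_force: [0.2, -1.4, -0.0]
gripper_width: 0.0879
```

Run:
```python
from plant import r
from h import *
s=r.get_state();print(s['tcp_pos'],s['eef_rot'],s['contact_force']);plan(s,[.459,-.138,.016],173,1,1)
```

```text
[ 0.46018115 -0.14175318  0.01920569] [-1.79923028e+02  1.47093784e-01  1.72831106e+02] [ 0.18984166 -1.41276191 -0.04247346]
[-0.001, 0.003, -0.003, 1.6, 3.6, 3.2]
rot total deg 0.2368964139765348
```

Call:
step_arm --pt "0 0.003 0 1.5 4.5 3 1" --pt "0 0 0 0 0 0 1" --pt "0 0 0 0 0 0 -1" --pt "0 0 0 0 0 0 -1" --pt "0 0 0 0 0 0 -1" --pt "0 0 0 0 0 0 -1" --pt "0 0 0 0 0 0 -1" --squeeze 25

```text
time_s: 3.05
tcp_pos: [0.4624, -0.1379, 0.0222]
eef_rot: [-180.0, 0.4, 172.8]
contact_force: [-0.0, 0.5, -1.2]
gripper_width: 0.0601
```

Call:
step_arm --pt "0 0 0 0 0 -20 -1" --pt "0 0 0 0 0 -35 -1" --pt "0 0 0 0 0 -45 -1" --pt "0 0 0 0 0 -45 -1" --pt "0 0 0 0 0 -45 -1" --pt "0 0 0 0 0 -30 -1"

```text
time_s: 3.65
tcp_pos: [0.4565, -0.1378, 0.2449]
eef_rot: [-179.9, -0.4, 172.7]
contact_force: [0.9, -0.2, -1.9]
gripper_width: 0.0602
```

Run:
```python
from plant import r
from h import *
s=r.get_state();print(s['tcp_pos'],s['eef_rot'],s['contact_force'],s['gripper_width']);plan(s,[.47,.105,.25],182,6,3)
```

```text
[ 0.45648679 -0.13778701  0.24492376] [-179.85621894   -0.37550758  172.74555627] [ 0.93321795 -0.22925968 -1.9219763 ] 0.06021989319912735
[-0.001, -0.002, -0.054, 2.9, 40.4, -0.9]
[-0.001, -0.002, -0.054, 0.7, 40.5, -0.9]
[-0.001, -0.002, -0.054, -1.5, 40.5, -0.9]
[-0.0, -0.0, -0.0, -3.7, 40.4, -0.8]
[-0.0, -0.0, -0.0, -3.7, 40.4, -0.8]
[-0.0, -0.0, -0.0, -3.7, 40.4, -0.8]
rot total deg 9.262685101234872
```

Call:
step_arm --pt "0 -0.003 -0.054 3 40 -1 -1" --pt "0 -0.003 -0.054 1 40 -1 -1" --pt "0 0 -0.054 -1.5 40 -1 -1" --pt "0 0 0 -3.5 40 -1 -1" --pt "0 0 0 -3.5 40 -1 -1" --pt "0 0 0 -3.5 40 -1 -1" --pt "0 0 0 0 0 0 -1" --pt "0 0 0 0 0 0 -1"

```text
time_s: 4.45
tcp_pos: [0.4695, 0.111, 0.2568]
eef_rot: [-180.0, 0.5, -177.8]
contact_force: [-0.1, -0.4, -1.0]
gripper_width: 0.0599
```

Run:
```python
from plant import r
from h import *
import pickle
s=r.get_state();i=r.camera_info('wrist');im=r.capture('wrist')[:,:,::-1].copy();cv2.imwrite('pics/w2.png',im);pickle.dump((s,i),open('w2.pkl','wb'));print(s['tcp_pos'],s['eef_rot'],s['qd'].round(1),s['gripper_width'])
```

```text
[0.46945748 0.11096034 0.25682243] [-179.99965479    0.53948939 -177.75361336] [ 2.   0.6  0.5 -0.1  0.4 -1.1] 0.0599368233641541
```

View pics/w2.png

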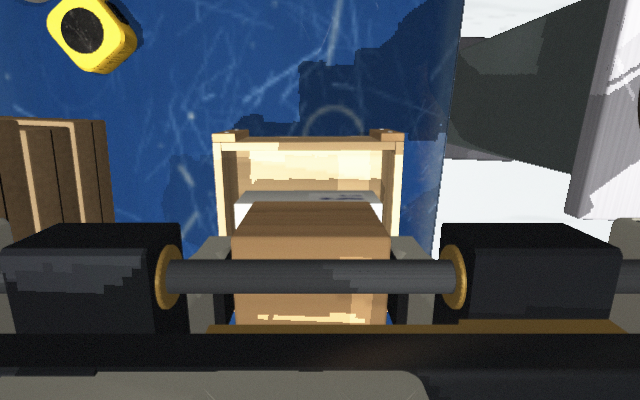

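Run:
```python
from h import *
im=cv2.imread('pics/w2.png')
z=im[120:245,200:420];cv2.imwrite('pics/z2.png',cv2.resize(z,None,fx=3.6,fy=3.6,interpolation=cv2.INTER_CUBIC))
```

```text
(no output)
```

View pics/z2.png

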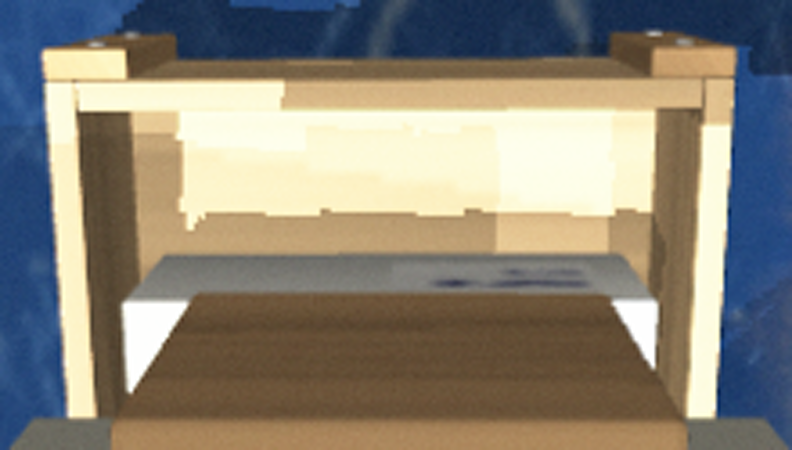

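Run:
```python
from h import *
import pickle
s,i=pickle.load(open('w2.pkl','rb'))
def P(x,y,z): return (ray(i,(x/3.6+200-.36,y/3.6+120-.36),z)*1000).round(1)
for n,x,y,z in [('rimL in',78,109,.075),('rimR in',704,109,.075),('outL',44,80,.075),('outR',736,80,.075),('cartL top',123,300,.07),('cartR top',658,300,.07),('cartL bot',163,255,.008),('cartR bot',623,255,.008),('outer L low',68,418,.075),('outer R low',715,418,.075),
 ('inL low',95,415,.075),('inR low',689,415,.075),('block bL',195,294,.2348),('block bR',612,294,.2348)]: print(n,P(x,y,z))
```

```text
rimL in [555.6  86.1  75. ]
rimR in [392.6  79.5  75. ]
outL [564.3  79.   75. ]
outR [385.   71.7  75. ]
cartL top [545.6 138.6  70. ]
cartR top [398.9 132.5  70. ]
cartL bot [546.1 139.8   8. ]
cartR bot [398.5 133.7   8. ]
outer L low [560.3 171.8  75. ]
outer R low [381.2 164.1  75. ]
inL low [552.7 170.6  75. ]
inR low [388.5 163.6  75. ]
block bL [499.3  92.8 234.8]
block bR [439.7  90.3 234.8]
```

Crate yaw comes out at 2.35° and the gap at 52.7 mm, with its middle at (0.473, 0.109). The inner width (163 mm) and carton length (147 mm) match the given sizes. The held block is centred on the TCP at yaw 2.4°.

Run:
```python
from plant import r
from h import *
s=r.get_state();print(s['tcp_pos'],s['eef_rot']);plan(s,[.4732,.1088,.115],182.3,4,1)
```

```text
[0.46962529 0.11062274 0.25681686] [ 179.99574688    0.54840253 -177.80259308]
[0.0, 0.01, -0.002, -0.5, -0.5, 35.5]
[0.0, 0.0, -0.0, -0.9, -0.5, 35.5]
[0.0, 0.0, -0.0, -0.9, -0.5, 35.5]
[0.0, 0.0, -0.0, -0.9, -0.5, 35.5]
rot total deg 0.5579287684734356
```

Call:
step_arm --pt "0 0.01 0 -1 -0.5 35 -1" --pt "0 0 0 -1 -0.5 35 -1" --pt "0 0 0 -1 -0.5 35 -1" --pt "0 0 0 -1 -0.5 32 -1" --pt "0 0 0 0 0 0 -1" --pt "0 0 0 0 0 0 -1"

```text
time_s: 5.1
tcp_pos: [0.4754, 0.1037, 0.118]
eef_rot: [179.9, 0.2, -178.2]
contact_force: [-0.1, 0.0, 0.6]
gripper_width: 0.0596
```

Run:
```python
from plant import r
from h import *
s=r.get_state();print(s['tcp_pos'],s['eef_rot']);plan(s,[.4732,.1088,.115],182.3,1,1)
```

```text
[0.47538388 0.10365535 0.11799868] [ 1.79929844e+02  1.57553552e-01 -1.78166154e+02]
[0.001, 0.003, -0.008, 2.0, 5.2, 3.0]
rot total deg 0.4969454309801108
```

Call:
step_arm --pt "0 0.003 -0.008 2 5.5 0 -1" --pt "0 0 0 0 0 0 -1" --pt "0 0 0 0 0 0 -1"

```text
time_s: 5.4
tcp_pos: [0.4752, 0.1099, 0.1222]
eef_rot: [179.8, 0.3, -177.7]
contact_force: [-0.6, 0.2, -0.4]
gripper_width: 0.0603
```

Call:
step_arm --pt "0.001 0.003 0 1 0.5 20 -1" --pt "0 0 0 0 0.5 20 -1" --pt "0 0 0 0 0.5 10 -1" --pt "0 0 0 0 0 0 -1"

```text
time_s: 5.8
tcp_pos: [0.4773, 0.114, 0.0756]
eef_rot: [179.6, 0.6, -177.6]
contact_force: [-0.1, -0.8, -0.7]
gripper_width: 0.0601
```

Call:
step_arm --pt "0.006 0.01 0 4 -5 0 -1" --pt "0 0 0 0 0 0 -1" --pt "0 0 0 0 0 0 -1"

```text
time_s: 6.1
tcp_pos: [0.4743, 0.1091, 0.0776]
eef_rot: [179.9, 0.1, -177.6]
contact_force: [-0.4, 0.1, -0.9]
gripper_width: 0.0598
```

Position is good. I'll look again with the wrist camera before going all the way down.

Run:
```python
from plant import r
from h import *
import pickle
s=r.get_state();i=r.camera_info('wrist');im=r.capture('wrist')[:,:,::-1].copy();cv2.imwrite('pics/w3.png',im);pickle.dump((s,i),open('w3.pkl','wb'));print(s['tcp_pos'],s['eef_rot'])
im=r.capture('side')[:,:,::-1].copy()
cv2.imwrite('pics/s3.png',cv2.resize(im[150:320,230:400],None,fx=3.4,fy=3.4,interpolation=cv2.INTER_CUBIC))
```

```text
[0.47434269 0.10910769 0.077619  ] [ 1.79873121e+02  1.06981192e-01 -1.77563335e+02]
```

View pics/w3.png

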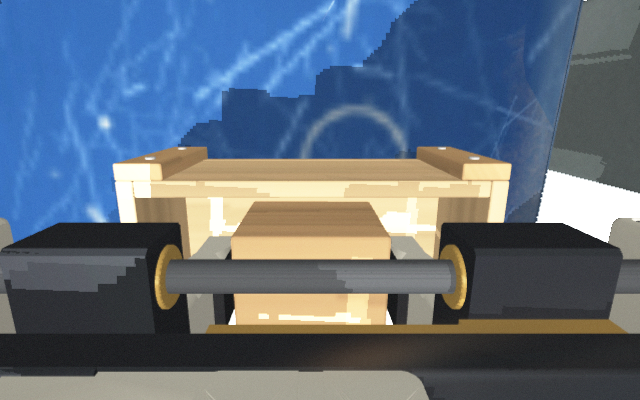

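View pics/s3.png

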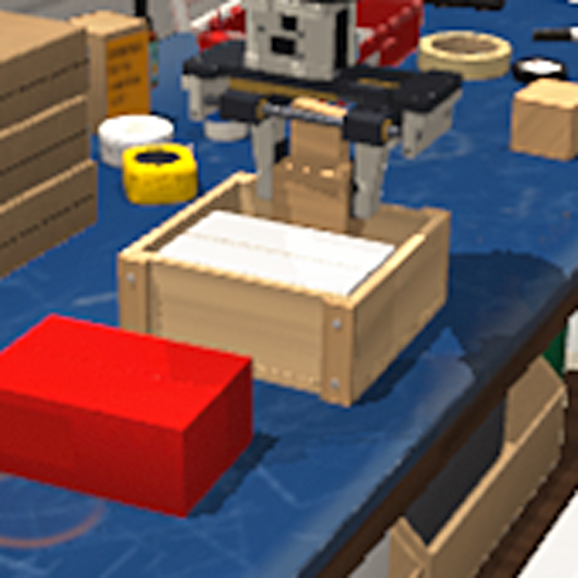

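The wrist view shows the block's lower edge at px (248–385, 202) inside the –y rim. The side view shows it hanging clear behind the carton, which is lying flat.

Call:
step_arm --pt "0 0 0 0 -0.5 10 -1" --pt "0 0 0 0 -0.5 10 -1" --pt "0 0 0 0 0 8 -1" --pt "0 0 0 0 0 0 -1"

```text
time_s: 6.6
tcp_pos: [0.4743, 0.1081, 0.0472]
eef_rot: [179.8, 0.1, -177.6]
contact_force: [0.1, 0.8, -0.0]
gripper_width: 0.0599
```

Call:
step_arm --pt "0.002 0 0 0 0.5 6 -1" --pt "0 0 0 0 0 5 -1" --pt "0 0 0 0 0 3 -1" --pt "0 0 0 0 0 0 -1"

```text
time_s: 7.0
tcp_pos: [0.4741, 0.1085, 0.0313]
eef_rot: [-180.0, 0.1, -177.6]
contact_force: [0.2, 0.6, -0.5]
gripper_width: 0.0599
```

Call:
step_arm --pt "0 0 0 0 0 1.5 -1" --pt "0 0 0 0 0 1 -1"

```text
time_s: 7.2
tcp_pos: [0.4742, 0.1086, 0.0299]
eef_rot: [-180.0, 0.1, -177.5]
contact_force: [-9.5, -0.1, 22.4]
gripper_width: 0.06
```

Touchdown: 22 N at z = 0.030, as expected. I'll release.

Call:
step_arm --pt "0 0 0 0 0 -1 -1" --pt "0 0 0 0 0 0 0.7" --pt "0 0 0 0 0 0 0.7" --pt "0 0 0 0 0 0 0.7" --pt "0 0 0 0 0 0 0.7"

```text
time_s: 7.7
tcp_pos: [0.4751, 0.1092, 0.032]
eef_rot: [180.0, 0.2, -177.5]
contact_force: [-0.3, -0.1, 0.2]
gripper_width: 0.0746
```

Call:
step_arm --pt "0 0 0 0 0 -10 0.7" --pt "0 0 0 0 0 -20 0.7" --pt "0 0 0 0 0 -35 0.7" --pt "0 0 0 0 0 -45 0.7" --pt "0 0 0 0 0 -45 0.7" --pt "0 0 0 0 0 -45 0.7" --pt "0 0 0 0 -45 0 0.7" --pt "0 0 0 0 -45 0 0.7" --pt "0 0 0 0 0 0 0.7"

```text
time_s: 8.6
tcp_pos: [0.4782, 0.0163, 0.2475]
eef_rot: [-179.9, 0.5, -177.3]
contact_force: [-0.6, -1.0, 0.2]
gripper_width: 0.0742
```

Run:
```python
from plant import r
from h import *
import pickle
s=r.get_state();i=r.camera_info('wrist');im=r.capture('wrist')[:,:,::-1].copy();cv2.imwrite('pics/w4.png',im);pickle.dump((s,i),open('w4.pkl','wb'));print(s['tcp_pos'],s['eef_rot'])
a=r.capture('side')[:,:,::-1].copy();b=r.capture('top')[:,:,::-1].copy()
f=lambda z:cv2.resize(z,(390,390),interpolation=cv2.INTER_CUBIC)
cv2.imwrite('pics/st4.png',np.hstack([f(a[190:290,250:380]),f(b[170:280,210:320])]))
```

```text
[0.47822893 0.01633593 0.24754096] [-179.94407715    0.45236828 -177.25564601]
```

View pics/w4.png

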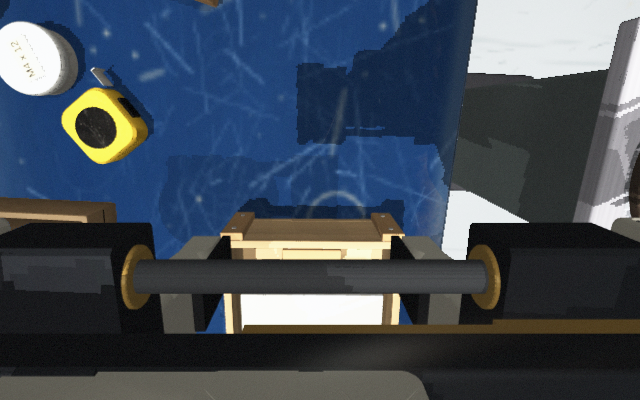

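View pics/st4.png

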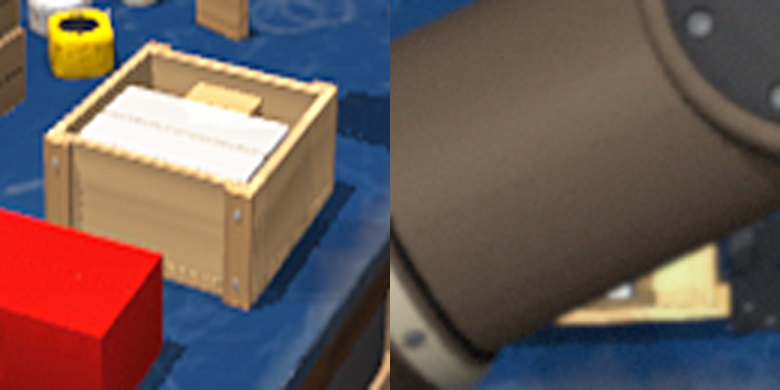

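The side view shows the block down in the gap, slightly below the carton top, with the carton flat. I'll move back over the crate for one measured check.

Call:
step_arm --pt "0 0 0 0 45 0 0.7" --pt "0 0 0 0 45 0 0.7" --pt "0 0 0 0 0 0 0.7" --pt "0 0 0 0 0 0 0.7"

```text
time_s: 9.15
tcp_pos: [0.4726, 0.1142, 0.2457]
eef_rot: [-179.9, 0.3, -177.1]
contact_force: [-0.2, 0.2, -0.1]
gripper_width: 0.0747
```

Run:
```python
from plant import r
from h import *
import pickle
s=r.get_state();i=r.camera_info('wrist');im=r.capture('wrist')[:,:,::-1].copy();cv2.imwrite('pics/w5.png',im);pickle.dump((s,i),open('w5.pkl','wb'));print(s['tcp_pos'],s['eef_rot'])
cv2.imwrite('pics/z5.png',cv2.resize(im[120:245,200:420],None,fx=3.6,fy=3.6,interpolation=cv2.INTER_CUBIC))
```

```text
[0.47263417 0.11422385 0.24566588] [-179.898208      0.25560949 -177.13240641]
```

View pics/z5.png

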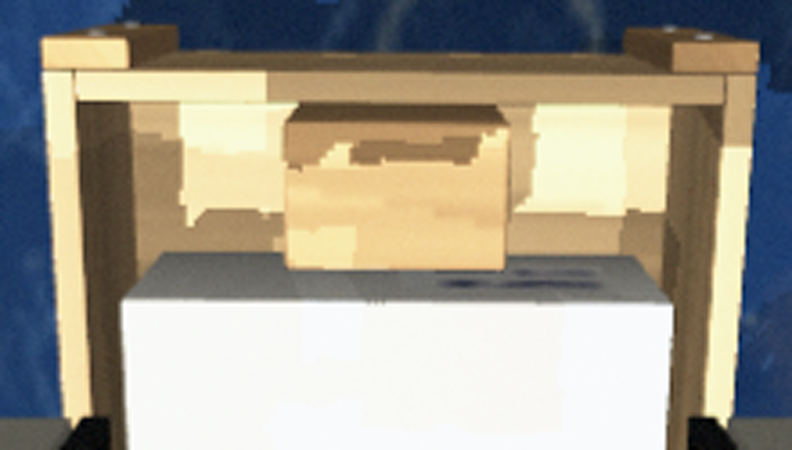

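Run:
```python
from h import *
from plant import r
import pickle
s,i=pickle.load(open('w5.pkl','rb'))
def P(x,y,z): return (ray(i,(x/3.6+200-.36,y/3.6+120-.36),z)*1000).round(1)
for n,x,y,z in [('rimL',77,102,.075),('rimR',725,103,.075),('cartL',123,299,.07),('cartR',671,302,.07),('blk',286,124,.063),('blk',508,125,.063),('blk',506,270,.063),('blk',287,269,.063)]: print(n,P(x,y,z))
```

```text
rimL [555.6  86.9  75. ]
rimR [392.6  78.8  75. ]
cartL [545.2 139.   70. ]
cartR [399.8 132.3  70. ]
blk [503.9  91.2  63. ]
blk [445.7  88.5  63. ]
blk [443.5 127.4  63. ]
blk [502.4 130.2  63. ]
```

```bash
python3 -c "
from plant import r
print(r.close_job())"
```

```text
the job is handed in; nothing more can be done
None
```

The middle block (measured 39 × 59 mm) is standing upright in the gap with its long side along it. I let go of it, drew the arm clear and handed the job in at about 9.2 s of the 32 s allowed.

- **Block position:** the last wrist picture puts its centre at (0.474, 0.109), against a gap middle of (0.473, 0.109). It is turned 2.7°, against 2.3–2.4° for the crate.
- **Block on the floor:** taking its top at 63 mm, which is where it should be when it rests on the crate's floor, its top face measures 58.5 × 39 mm. It also touched down at the expected height with 22 N. There are a few millimetres of clearance on either side.
- **Carton:** it lies flat and moved by no more than 1 mm between the pictures before and after.
- **Failed or disagreeing checks:** the last top-camera picture was no use because the arm blocked it. On the way down the tool drifted sideways by 4–5 mm twice; I corrected it both times and saw no sign of contact.

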